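# Load the herb dryer and shut its drawer

### The arm

A 7-joint arm with a two-finger parallel gripper is mounted at the origin on a cart in front of the work surface, level with it; the furniture and walls round the work are solid. World frame = base frame: x ahead of the robot, y to its left, z up, the work surface at z = 0. Lengths are in m, angles in rad, forces in N, time in s.
With the tool pointing down it reaches from about 0.425 to 1.025 m from the base axis. Payload 3.6 kg.
Tool frame: the origin (TCP) lies at the very end of the fingers, on their centre line; the grasp point (between the pads) lies 19 mm behind it; z points along the fingers, y is the direction in which the jaws open and shut (so a half turn about z gives the same grasp; the last joint's range is limited). The gripper opens to 85 mm and grips with 20 to 120 N. Pads are 22 mm wide; open, the fingers measure 114 mm over their backs; the gripper's body (76 mm by 85 mm) begins 54 mm behind the grasp point. The pads swing forward as they close: fully open they stand 13 mm farther back than shut.
Start: joints at [1.173, 0.591, 0.048, 1.609, -0.033, 0.943, -0.034], TCP at [0.218, -0.692, 0.231] pointing down, gripper open.
Joint ranges: [-2.69, 2.69], [-0.47, 2.24], [-1.27, 1.36], [0.19, 2.51], [-1.53, 4.68], [0.08, 2.07], [-3.09, 3.09]. Speed limits (rad/s): [2.57, 2.57, 3.14, 3.14, 3.14, 3.14, 3.14].

### API

Orientations are given as a unit quaternion [x, y, z, w].
In Python, from station import bot, cams, ticket gives the robot as it stands.
- The arm moves only by the tool step_arm, never from a script. Its argument "moves" is a list of rows, each a list of 3 entries, a list of its own where there are three numbers: the shift along the world's x, y, z in m, then the turn about the world's z in rad, then the finger opening in m, from 0 to 0.0854. A call has 1 to 20 rows; each row shifts and turns the commanded pose from where the row before left it; what a row does not reach is not made up. A row lasts 1/10 s, in which the tool goes at most 50 mm and 8.59 degrees, less where a joint would pass 70% of its speed; a pose out of reach is approached as far as the arm can. A call is refused whole if a number of a shift passes 0.05 or a number of a turn 0.15, either way. A call with a gripper value outside its range is refused whole. The fingers move at their own pace and stop on an object; "newtons" is the grip in N (left out, the last holds). Time passes only in rows, so rows that do not move let the fingers close. It gives the time, the measured TCP pose, the force and the opening at its end, in the units of the state.
- bot.get_state(): the state, without advancing time (a new reading comes with each control period).
- cams.camera(name): name is "side" or "top" or "wrist"; returns a dict with "pixels" (400x640x3 uint8, red, green, blue), "fx", "fy", "cx", "cy" (pixels), "camera_from_world" (4x4, takes a point from world to camera coordinates). Camera axes: x right, y up, looking along -z (the intrinsics and any distortion apply to the point x, -y, -z); pixel columns grow to the right and rows downward; lengths in m; the calibration is good to about 2 mm. The wrist camera is an equidistant fisheye: a pixel r from the principal point sees the ray r / f radians off the axis. A picture is of the moment at which its call begins. There is no depth.
- ticket.sign_off(): hands the job in, once; it reports no verdict.
The state is a dict: "time": time; "qpos": joint angles; "joint_vel": joint speeds; "joint_efforts": joint torques, N m; "position": TCP position; "tool_rot": TCP orientation; "force": force on the tool from outside, world axes, zero at the start; "moment": the same for the moment, N m; "gripper_width": opening from 0.0 (shut) to 1.0 (fully open).
Only numpy, scipy, OpenCV 4.12 (cv2) and the standard library are available. Lean on these libraries where they do the work, as an engineer would, in place of code of your own. Each camera call takes 0.05 s, during which the arm holds its last target. There are 200 camera calls.

### The job

Put the glass dish of weighed herb from the balance into the round nest in the dryer's open drawer, keeping it level. Push the drawer gently home, without ramming it, until its spring catch drops in and the pin on the deck goes down; then turn the start knob clockwise to its stop and let it spring back. Leave the dish lying in its nest in the shut drawer, and do not disturb the jars and the carton round about.

Things in the scene. Friction and masses are not known exactly. Their poses are not given: they have to be found in the camera images.
- dish_herb: round glass dish with a low mound of dry herb; 110 mm across, glass rim 18 mm high, wall about 3 mm; standing on the balance's pan at the start. Origin: centre of its underside, z up. To be gripped by its rim with one finger inside.
- lab_balance: balance, 268 x 195 x 73 mm, fixed, with a round pan (138 mm) on top; origin: centre of its underside, x to its back. The dish stands about 80 mm above the bench.
- dryer: fixed benchtop dryer, 220 mm deep (its x), 230 wide (its y); flat deck 92 mm high, behind it (from 5 mm before the middle backwards) a hood 145 mm high. Origin: centre of its underside; its front (-x, face 110 mm before the origin) has the drawer. On the deck: the start knob (+y side) and, at the front on the -y side, the round head (12 mm) of the seat pin.
- dish_nest (a point): centre of the nest's floor in the drawer: inside a round rim, 119 mm inner width, 5 mm high. Moves with the drawer; axes as the dryer's. Above that floor rise: side walls 6 mm (at y +-77 mm), beyond them (y +-83 to 93) a rail, 24 mm at most on the -y side, 10 mm on the +y side; the front plate 52 mm, its back 66 mm before the nest's centre.
- drawer_handle (a point): middle of the drawer's bar handle, a steel bar 110 mm long along the dryer's y, 35 mm before the front plate (216 mm wide, 62 mm high, its middle 46 mm above the bench); axes as the dryer's: pushing along +x shuts the drawer.
- drawer: the drawer; origin on the dryer's origin when its opening is 0, axes as the dryer's. Open about 150 mm at the start. The catch is adjustable: home lies anywhere within 10 mm either way of 0 and must be felt: the drawer runs freely, meets the catch's hump (about 15 N), draws in by some 10 mm and stops hard; over 30 N is ramming. Let go before the hump's top, it stands short of home.
- seat_pin (a joint): height of the catch's spring pin in m: 0 while the drawer stands open, -0.004 when it has dropped in the notch and the drawer is home.
- knob_grip (a point): grip point of the start knob: upright bar 60 mm long, 14 mm thick, 26 mm high on a round skirt, axis vertical; the point is on the axis, 11 mm below the bar's top and 13 mm above the skirt. x runs along the bar, and along the dryer's x at rest.
- start_knob (a joint): angle of the start knob in rad: 0 at rest, grows clockwise seen from above, stop at 1.05; a spring turns it back (up to 0.16 N m).
- sample_jar_1: bystander: open glass jar, 52 mm across, 90 mm high; origin: centre of its underside
- sample_jar_2: bystander: open glass jar, 52 mm across, 90 mm high; origin: centre of its underside
- carton_rose: bystander: standing carton, 46 x 62 x 163 mm; origin: centre of its underside
Not all that is in view belongs to the job. Leave any green look-alike of the dish_herb alone.

How it is judged:
On the way, in this order (a step that is already met when the one before it is completed fails the run):
1. the dish lies level in the nest of the drawer, let go (horizontal distance between dish_herb and dish_nest below 0.008 m and z of dish_herb in the frame of dish_nest below 0.004 m and angle between dish_herb's own z axis and vertical below 0.06 rad and contact force between the fingers and dish_herb below 0.05 N), for 0.2 s.
2. the drawer is home: its catch pin has dropped in (value of joint seat_pin below -0.002 m), for 0.2 s.
3. the start knob is turned to its stop (value of joint start_knob above 0.95 rad), for 0.1 s.
At the end, for the whole second after the job is handed in: the drawer is home with its catch pin dropped at least 2 mm (drawer opening under 15 mm), the dish lies at rest in the nest within 8 mm of its centre, flat on its floor (within 4 mm and 0.06 rad), and the start knob has sprung back to within 0.1 rad of rest (value of joint seat_pin below -0.002 m and x of drawer in the frame of dryer above -0.015 m and horizontal distance between dish_herb and dish_nest below 0.008 m and z of dish_herb in the frame of dish_nest below 0.004 m and angle between dish_herb's own z axis and vertical below 0.06 rad and linear speed of dish_herb below 0.02 m/s and value of joint start_knob below 0.1 rad); the robot touches nothing.
It fails at once if the dish is tipped by more than 0.35 rad (angle between dish_herb's own z axis and vertical above 0.35 rad).
It fails at once if the drawer is rammed: the robot presses it with more than 30 N (contact force between any of the arm, the fingers and drawer above 30 N).
It fails at once if a bystander (jar or carton) is shifted by more than 20 mm (distance of any of sample_jar_1, sample_jar_2, carton_rose from where it was at the start of the episode above 0.02 m).
It also fails if it takes over 67 s, if anything falls off the work surface, if the arm or the gripper's body presses on something with over 40 N, if the wrist force passes 120 N, or if a joint passes its speed limit or range.

## Working session

There is one attempt and no reset: what is moved stays moved. The work goes in short steps, Python scripts to look and compute and a tool call to move; the robot and the scene stay as the last step left them, time stands still between calls to the robot, and variables do not carry over. Pictures are saved under pics/ and viewed, about 8 in all and at most 12, crops included, and the job is handed in when it is done.

Besides the shell and the picture viewer there is one more tool, called after "Request:" in YAML: its name, and indented under it one key for each argument. step_arm: Moves the arm, as the interface text tells. Its arguments: {"type":"object","properties":{"moves":{"type":"array","items":{"type":"array"}},"newtons":{"type":"number"}},"required":["moves"]}

```bash
ls; mkdir -p pics
cat > h.py <<'E'
import numpy as np, cv2
from station import bot, cams, ticket
def snap(name,fn=None):
    c=cams.camera(name)
    if fn: cv2.imwrite('pics/'+fn,cv2.cvtColor(c['pixels'],cv2.COLOR_RGB2BGR))
    return c
def ray(c,u,v,fish=False):
    a=(u-c['cx'])/c['fx'];b=(v-c['cy'])/c['fy']
    if fish:
        r=np.hypot(a,b);k=np.sin(r)/r if r>1e-9 else 1
        d=np.array([a*k,-b*k,-np.cos(r)])
    else: d=np.array([a,-b,-1.])
    T=np.array(c['camera_from_world']);R=T[:3,:3]
    return -R.T@T[:3,3], R.T@d
def onplane(c,u,v,z,fish=False):
    o,d=ray(c,u,v,fish);return o+d*(z-o[2])/d[2]
def proj(c,p,fish=False):
    T=np.array(c['camera_from_world']);q=T[:3,:3]@np.array(p)+T[:3,3]
    x,y,z=q[0],-q[1],-q[2]
    if fish:
        r=np.hypot(x,y);t=np.arctan2(r,z);return c['cx']+c['fx']*t*x/r,c['cy']+c['fy']*t*y/r
    return c['cx']+c['fx']*x/z,c['cy']+c['fy']*y/z
E
python3 - <<'E'
from h import *
for n in ('top','side'):
    c=snap(n,n+'0.png');print(n,c['fx'],c['cx'],c['cy'],np.round(ray(c,320,200),3).tolist(), [k for k in c])
print(bot.get_state())
E
```

```text
pics
top 450.12310673500275 317.5449732247485 201.90797077115167 [[0.447, -0.056, 1.529], [0.114, 0.016, -0.993]] ['pixels', 'fx', 'fy', 'cx', 'cy', 'camera_from_world']
side 413.66573633360116 326.09536253994776 194.12769607697612 [[0.086, 0.51, 1.035], [0.425, -0.437, -0.793]] ['pixels', 'fx', 'fy', 'cx', 'cy', 'camera_from_world']
{'time': 0.1, 'qpos': array([ 1.1725073 ,  0.59204628,  0.0483289 ,  1.60970795, -0.03330279,
        0.9426847 , -0.033694  ]), 'joint_vel': array([ 0.00049497, -0.0027303 , -0.00020142, -0.00299177, -0.00030507,
        0.00048243,  0.00108081]), 'joint_efforts': array([ 4.94658278e-03, -5.49997044e+01,  1.55381866e+00, -1.98824054e+01,
        9.81045276e-03,  3.85473075e-03,  2.00360731e-06]), 'position': array([ 0.21733665, -0.69087214,  0.23023703]), 'tool_rot': array([ 9.88405050e-01,  1.51836805e-01, -2.17435546e-04, -9.97062610e-04]), 'force': array([0.81669191, 0.7282539 , 0.01209229]), 'moment': array([0.00332864, 0.00043529, 0.00190715]), 'gripper_width': 1.0031372218904566}
```

View pics/top0.png

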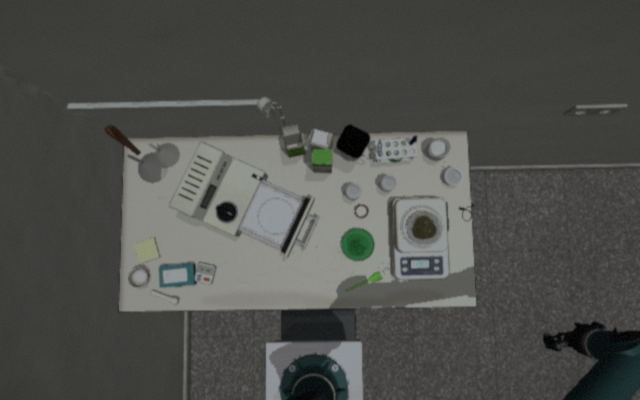

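View pics/side0.png

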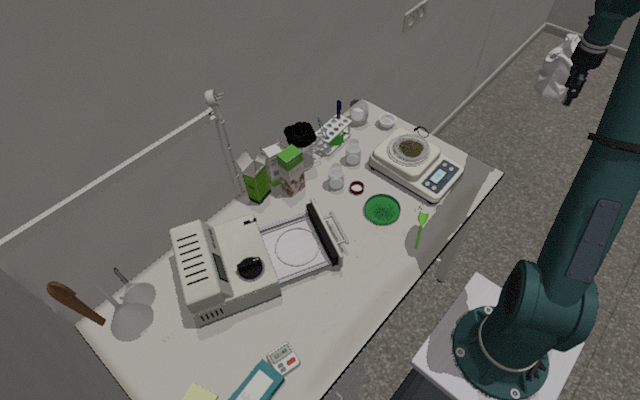

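The top view shows the balance with the dish at (423,228), the drawer nest at about (275,212), the handle at (309,229) and the knob at (227,211). The green look-alike is at (358,244), with jars at (352,190) and (387,183). The side view agrees. I'll enlarge both areas.

Run:
```python
from h import *
im=cv2.imread('pics/top0.png')
a=cv2.resize(im[135:260,165:325],None,fx=5,fy=5,interpolation=cv2.INTER_CUBIC)[:, :]
a=cv2.resize(a,(768,600)); 
a=cv2.convertScaleAbs(a,alpha=1.3)
cv2.imwrite('pics/dry.png',a)
s=cv2.imread('pics/side0.png')
b=cv2.resize(im[190:285,385:475],(390,412),interpolation=cv2.INTER_CUBIC)
d=cv2.resize(s[120:215,360:470],(400,346),interpolation=cv2.INTER_CUBIC)
o=np.zeros((412,792,3),np.uint8);o[:,:390]=b;o[:346,392:]=d
cv2.imwrite('pics/bal.png',cv2.convertScaleAbs(o,alpha=1.3))
```

```text
(no output)
```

View pics/dry.png

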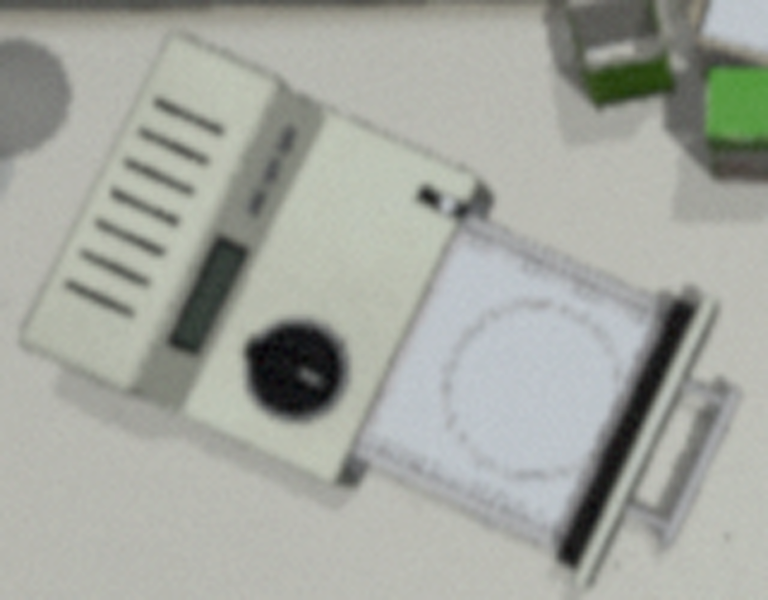

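View pics/bal.png

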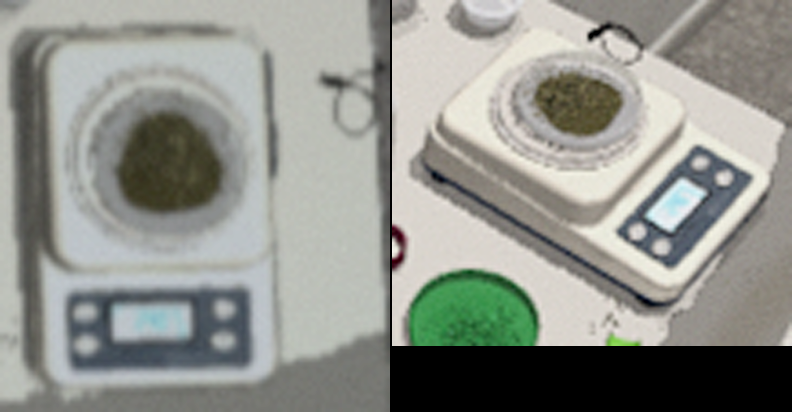

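Dryer crop (scale 4.8, offset 165,135): deck front corners (478,180) and (338,482), nest ring centred at (533,388), knob at (297,370), handle bar from (735,390) to (668,540). Balance crop: dish ring at about (165,165), herb mound at (168,163).

Run:
```python
from h import *
c=snap('top')
f=lambda u,v,z:onplane(c,165+u/4.8,135+v/4.8,z)
P={}
for n,u,v,z in [('deckA',478,180,.092),('deckB',338,482,.092),('hoodA',172,35,.145),('hoodB',22,335,.145),('nest',533,388,.03),('nestR',620,388,.03),('nestL',446,388,.03),('hA',735,390,.046),('hB',668,540,.046),('knob',297,370,.115),('pin',450,203,.092),('plateA',715,300,.077),('plateB',588,585,.077)]:
    P[n]=f(u,v,z);print(n,P[n].round(4))
d=P['deckA']-P['deckB'];print('deckw',np.linalg.norm(d))
for a,b in [('deckA','deckB'),('hA','hB'),('plateA','plateB'),('hoodA','hoodB')]:
    d=P[a]-P[b]; print(a,np.linalg.norm(d),'yaw of dryer x',np.degrees(np.arctan2(d[0],-d[1])) , np.degrees(np.arctan2(d[1],d[0]))+90)
# dish: glass ring centre
g=lambda u,v,z:onplane(c,385+u*90/390,190+v*95/412,z)
for n,u,v,z in [('dishL',90,165,.098),('dishR',245,165,.098),('dishT',168,85,.098),('dishB',168,238,.098),('panL',67,165,.075),('panR',255,165,.075)]: print(n,g(u,v,z).round(4))
# herb mask
def herb(c,roi):
    hsv=cv2.cvtColor(c['pixels'],cv2.COLOR_RGB2HSV)
    m=cv2.inRange(hsv,(15,60,15),(40,255,140));k=np.zeros_like(m);x0,x1,y0,y1=roi;k[y0:y1,x0:x1]=m[y0:y1,x0:x1]
    M=cv2.moments(k,True);return M['m10']/M['m00'],M['m01']/M['m00'],M['m00']
h=herb(c,(395,450,200,250));print(h,onplane(c,h[0],h[1],.092))
s=snap('side');h=herb(s,(385,440,130,170));print(h,onplane(s,h[0],h[1],.092))
```

```text
deckA [0.704  0.1454 0.092 ]
deckB [0.5019 0.2396 0.092 ]
hoodA [0.7952 0.3396 0.145 ]
hoodB [0.5985 0.4351 0.145 ]
nest [0.5674 0.1161 0.03  ]
nestR [0.5663 0.0553 0.03  ]
nestL [0.5684 0.1769 0.03  ]
hA [ 0.5623 -0.0251  0.046 ]
hB [0.4603 0.0224 0.046 ]
knob [0.5752 0.2624 0.115 ]
pin [0.6886 0.1644 0.092 ]
plateA [ 0.6212 -0.0131  0.077 ]
plateB [0.431  0.0746 0.077 ]
deckw 0.22299273779021017
deckA 0.22299273779021017 yaw of dryer x 65.01918119050949 65.01918119050949
hA 0.11244898812166922 yaw of dryer x 65.05156846088158 65.05156846088158
plateA 0.2094626839241714 yaw of dryer x 65.23369744746314 65.23369744746314
hoodA 0.21866368011295947 yaw of dryer x 64.1241125846122 64.12411258461219
dishL [ 0.5159 -0.3029  0.098 ]
dishR [ 0.514  -0.4153  0.098 ]
dishT [ 0.5735 -0.3619  0.098 ]
dishB [ 0.462  -0.3573  0.098 ]
panL [ 0.5173 -0.2899  0.075 ]
panR [ 0.515  -0.4285  0.075 ]
(423.44054054054055, 227.69189189189188, 370.0) [ 0.51638665 -0.35980074  0.092     ]
(410.74216027874564, 147.9651567944251, 287.0) [ 0.5117009  -0.35123621  0.092     ]
```

Request:
step_arm:
  moves:
    - [[0.02,0.03,0],0.07,0.03]
    - [[0.021,0.03,0],0.07,0.03]
    - [[0.021,0.03,0],0.07,0.03]
    - [[0.021,0.03,0],0.07,0.03]
    - [[0.021,0.03,0],0.07,0.03]
    - [[0.021,0.03,0],0.07,0.03]
    - [[0.021,0.03,0],0.07,0.03]
    - [[0.021,0.03,0],0.07,0.03]
    - [[0.021,0.03,0],0.07,0.03]
    - [[0.021,0.03,0],0.07,0.03]
    - [[0.021,0.03,0],0.07,0.03]
    - [[0.021,0.024,0],0.06,0.03]
    - [[0,0,0],0,0.03]
    - [[0,0,0],0,0.03]
  newtons: 80

```text
time: 1.6
position: [0.4689, -0.337, 0.2312]
tool_rot: [0.843, 0.538, -0.0, -0.0]
force: [-0.8, -0.3, 0.6]
gripper_width: 0.353
```

Run:
```python
from h import *
c=snap('wrist','w1.png');print(c['fx'],c['cx'],c['cy'],np.round(ray(c,c['cx'],c['cy'],True),3).tolist())
s=bot.get_state();print(s['time'],s['position'],s['tool_rot'],s['gripper_width'],s['qpos'].round(2),s['force'])
print(proj(c,(.517,-.359,.098),True),proj(c,s['position'],True))
```

```text
309.70691628693146 319.7484549075639 200.63934083716842 [[0.502, -0.265, 0.373], [-0.13, -0.28, -0.951]]
1.65 [ 0.46795093 -0.33820645  0.23116931] [ 8.43527714e-01  5.37085418e-01 -4.98676076e-04 -1.90929872e-05] 0.35268511565919913 [ 0.71  0.41 -0.22  1.94  0.12  0.8  -0.01] [-0.76147516  0.00559399  0.28414258]
(np.float64(376.8912499442497), np.float64(189.37672833911876)) (np.float64(320.17680943099066), np.float64(262.4034399290026))
```

View pics/w1.png

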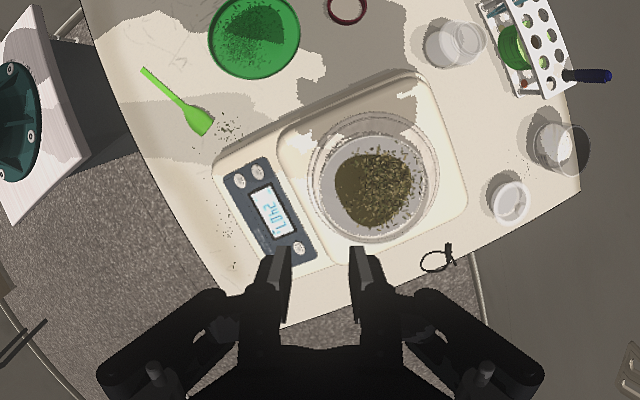

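The wrist view shows the dish rim spanning about u 308–440 and v 112–243, with herb centred at (373,187) and the fingers at (278,285) and (357,285). I'll fit a circle to the rim edge.

Run:
```python
from h import *
from scipy.optimize import least_squares
c=snap('wrist')
im=cv2.cvtColor(c['pixels'],cv2.COLOR_RGB2BGR)
cv2.imwrite('pics/w1c.png',cv2.convertScaleAbs(cv2.resize(im[90:260,290:460],(600,600),interpolation=cv2.INTER_CUBIC),alpha=1.2))
pts=[(308,175),(440,175),(373,112)]
for z in (.098,.08):
  w=np.array([onplane(c,u,v,z,True)[:2] for u,v in pts]);
  r=least_squares(lambda p:np.hypot(*(w-p[:2]).T)-p[2],[.517,-.359,.055]);print(z,r.x.round(4),w.round(3).tolist())
# predicted rims for visual check
for z,r in ((.098,.055),(.08,.055)):
  q=np.array([proj(c,(.517+r*np.cos(t),-.359+r*np.sin(t),z),True) for t in np.linspace(0,6.28,60)]);print(z,q.min(0),q.max(0))
```

```text
0.098 [ 0.5185 -0.3524  0.0634] [[0.464, -0.321], [0.578, -0.373], [0.54, -0.293]]
0.08 [ 0.5197 -0.358   0.0675] [[0.461, -0.324], [0.583, -0.38], [0.543, -0.295]]
0.098 [318.56454458 128.58825519] [432.75180905 241.05935039]
0.08 [318.63663398 126.99698329] [426.7709165  233.67443959]
```

View pics/w1c.png

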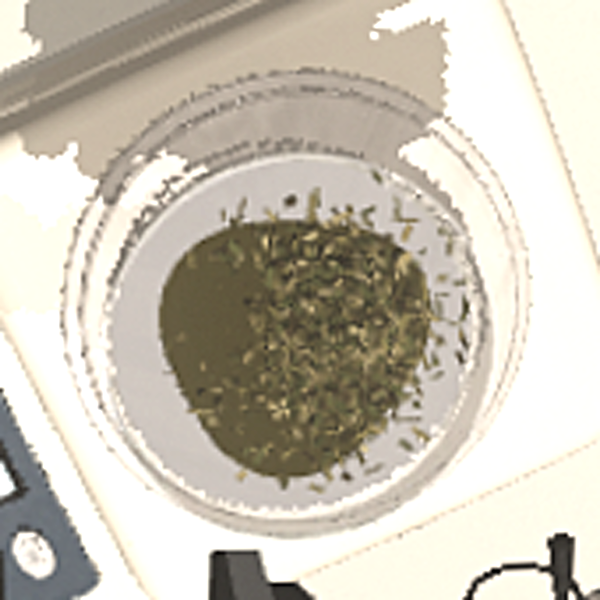

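The crop shows the pan's rim as the outer circle (65–530, 68–535) and the dish's grey floor disc inside it (105–488, 150–515). The dish sits off the pan's centre.

Run:
```python
from h import *
from scipy.optimize import least_squares
c=snap('wrist')
def fit(c,P,z,fish):
  w=np.array([onplane(c,u,v,z,fish)[:2] for u,v in P])
  r=least_squares(lambda p:np.hypot(*(w-p[:2]).T)-p[2],[.517,-.359,.055]);return r.x.round(4),np.abs(r.fun).max().round(4)
P=[(290+u/3.529,90+v/3.529) for u,v in [(105,320),(290,515),(488,300),(290,152),(150,440),(440,450),(150,215)]]
print('floor',fit(c,P,.081,True))
P=[(290+u/3.529,90+v/3.529) for u,v in [(65,280),(300,68),(530,280),(290,536)]]
print('pan',fit(c,P,.076,True))
t=snap('top')
# bluish-grey disc mask in wrist crop
im=c['pixels'].astype(int);m=((im[...,2]-im[...,0])>-2)&(im.sum(2)>300)
k=np.zeros(m.shape,np.uint8);k[120:245,310:440]=m[120:245,310:440]
n,l,st,ce=cv2.connectedComponentsWithStats(k);i=1+st[1:,4].argmax();print(st[i],ce[i])
(u,v),r=cv2.minEnclosingCircle(np.argwhere(l==i)[:,::-1].astype(np.float32));print(u,v,r,onplane(c,u,v,.081,True))
```

```text
floor (array([ 0.517 , -0.3633,  0.0544]), np.float64(0.002))
pan (array([ 0.5202, -0.3585,  0.0689]), np.float64(0.0004))
[310 238   2   3   3] [310.33333333 239.        ]
310.5 239.0 1.1181340217590332 [ 0.4333569  -0.38734713  0.081     ]
```

Request:
step_arm:
  moves:
    - [[0,-0.001,-0.02],0,0.018]
    - [[0,0,-0.02],0,0.018]
    - [[0,0,-0.02],0,0.018]
    - [[0,0,-0.02],0,0.018]
    - [[0,0,-0.02],0,0.018]
    - [[0,0,-0.01],0,0.018]
    - [[0,0,-0.01],0,0.018]
    - [[0,0,0],0,0.018]
    - [[0,0,0],0,0.018]

```text
time: 2.7
position: [0.4688, -0.339, 0.1117]
tool_rot: [0.843, 0.537, 0.0, 0.0]
force: [-0.1, -1.2, -0.4]
gripper_width: 0.211
```

Run:
```python
from h import *
c=snap('wrist');im=cv2.cvtColor(c['pixels'],cv2.COLOR_RGB2BGR)
cv2.imwrite('pics/w2.png',cv2.resize(im[150:320,220:430],(740,600),interpolation=cv2.INTER_CUBIC))
s=bot.get_state();print(s['position'],s['gripper_width'],s['force'])
```

```text
[ 0.46905451 -0.33903333  0.1119792 ] 0.20989384672255262 [ 0.7012971  -0.08675609 -0.59453021]
```

View pics/w2.png

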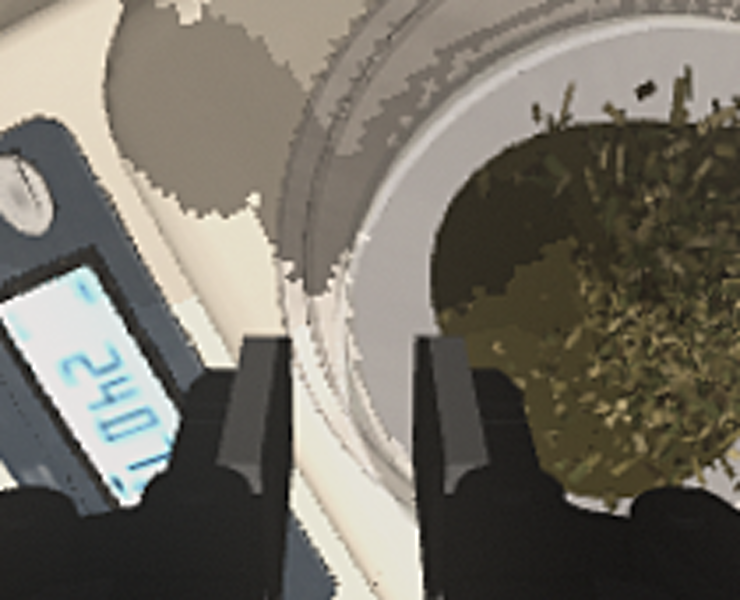

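The picture shows the rim running between the fingertips at (290,340) and (415,340), clear of the herb. I'll go down and close.

Request:
step_arm:
  moves:
    - [[0,0,-0.008],0,0.018]
    - [[0,0,-0.008],0,0.018]
    - [[0,0,-0.007],0,0.018]
    - [[0,0,0],0,0.018]
    - [[0,0,0],0,0.0]
    - [[0,0,0],0,0.0]
    - [[0,0,0],0,0.0]
    - [[0,0,0],0,0.0]
    - [[0,0,0],0,0.0]
    - [[0,0,0],0,0.0]
  newtons: 80

```text
time: 3.75
position: [0.4686, -0.3387, 0.0884]
tool_rot: [0.843, 0.537, 0.0, 0.0]
force: [-1.0, -0.4, 0.2]
gripper_width: 0.016
```

Request:
step_arm:
  moves:
    - [[0,0,0],0,0.0]
    - [[0,0,0.005],0,0.0]
    - [[0,0,0.01],0,0.0]
    - [[0,0,0.01],0,0.0]
    - [[0,0,0],0,0.0]
    - [[0,0,0],0,0.0]

```text
time: 4.35
position: [0.4689, -0.3388, 0.114]
tool_rot: [0.843, 0.537, 0.0, 0.001]
force: [-0.1, -0.4, -0.6]
gripper_width: 0.011
```

Run:
```python
from h import *
c=snap('wrist');im=cv2.cvtColor(c['pixels'],cv2.COLOR_RGB2BGR)
d=snap('side');im2=cv2.cvtColor(d['pixels'],cv2.COLOR_RGB2BGR)
o=np.hstack([cv2.resize(im[90:290,240:460],(440,400)),cv2.resize(im2[110:210,370:460],(360,400),interpolation=cv2.INTER_CUBIC)])
cv2.imwrite('pics/w3.png',o)
s=bot.get_state();print(s['position'],s['gripper_width'],s['force'],s['moment'])
```

```text
[ 0.46834266 -0.33853587  0.11328749] 0.016211974570572406 [-1.56078509 -0.57873218 -0.21037518] [0.01657599 0.05145183 0.02417209]
```

View pics/w3.png

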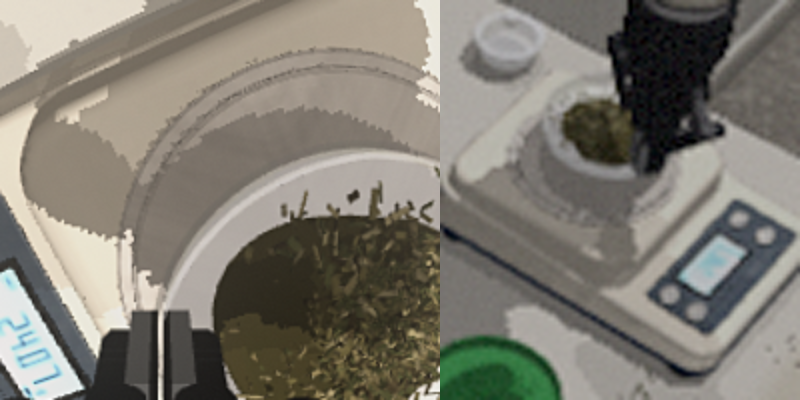

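The rim sits between the closed fingers, and in the side view the dish looks raised off the pan. I'll confirm that by the herb's pixel shift while lifting further.

Request:
step_arm:
  moves:
    - [[0,0,0.02],0,0.0]
    - [[0,0,0.03],0,0.0]
    - [[0,0,0.03],0,0.0]
    - [[0,0,0.01],0,0.0]
    - [[0,0,0],0,0.0]
    - [[0,0,0],0,0.0]

```text
time: 5.05
position: [0.4677, -0.3382, 0.2021]
tool_rot: [0.843, 0.537, -0.0, -0.001]
force: [-0.1, 0.3, -0.2]
gripper_width: 0.015
```

```bash
cat >> h.py <<'E'
def herb(c,roi):
    hsv=cv2.cvtColor(c['pixels'],cv2.COLOR_RGB2HSV)
    m=cv2.inRange(hsv,(15,60,15),(40,255,140));k=np.zeros_like(m);x0,x1,y0,y1=roi;k[y0:y1,x0:x1]=m[y0:y1,x0:x1]
    M=cv2.moments(k,True);return M['m10']/M['m00'],M['m01']/M['m00'],M['m00']
E
python3 - <<'E'
from h import *
c=snap('wrist','w4.png');print(herb(c,(310,460,80,290)))
d=snap('side');print('side',herb(d,(385,460,90,190)),'pred at +.117',proj(d,(.517,-.361,.209)),proj(d,(.517,-.361,.092)))
im=cv2.cvtColor(c['pixels'],cv2.COLOR_RGB2BGR);im2=cv2.cvtColor(d['pixels'],cv2.COLOR_RGB2BGR)
o=np.hstack([cv2.resize(im[90:290,240:460],(440,400)),cv2.resize(im2[90:190,370:460],(360,400),interpolation=cv2.INTER_CUBIC)])
cv2.imwrite('pics/w4.png',o)
s=bot.get_state();print(s['position'],s['gripper_width'],s['force'],s['moment'])
E
```

```text
(406.15726495726494, 243.64925213675212, 9360.0)
side (414.934693877551, 120.11428571428571, 245.0) pred at +.117 (np.float64(416.71764321802806), np.float64(117.41361592024451)) (np.float64(411.09242354879837), np.float64(145.52330669226774))
[ 0.46739952 -0.33796035  0.20154254] 0.013879054425419687 [ 0.23011301  0.25101289 -0.76417071] [-0.01482353  0.01811196  0.01471007]
```

View pics/w4.png

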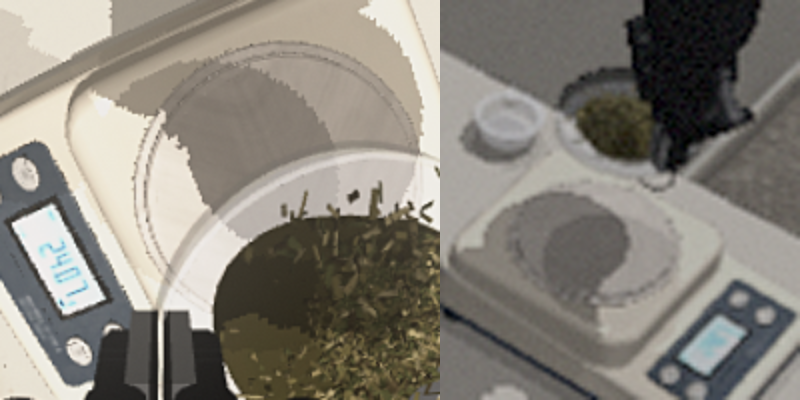

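The dish is held and rising level: side-view herb at (415,120) against (417,117) predicted. I'll carry it toward the drawer and stop short, so the wrist camera can see the nest.

Request:
step_arm:
  moves:
    - [[0,0.01,0.005],0,0.0]
    - [[0,0.02,0.005],0,0.0]
    - [[0,0.03,0.005],0,0.0]
    - [[0,0.03,0.005],0,0.0]
    - [[0,0.035,0],0,0.0]
    - [[-0.001,0.035,0],0,0.0]
    - [[0,0.035,0],0,0.0]
    - [[-0.001,0.035,0],0,0.0]
    - [[0,0.035,0],0,0.0]
    - [[-0.001,0.035,0],0,0.0]
    - [[0,0.03,0],0,0.0]
    - [[-0.001,0.02,0],0,0.0]
    - [[0,0.01,0],0,0.0]
    - [[0,0,0],0,0.0]
    - [[0,0,0],0,0.0]

```text
time: 6.65
position: [0.4642, 0.0209, 0.2233]
tool_rot: [0.843, 0.537, -0.0, 0.0]
force: [0.2, 0.2, -0.4]
gripper_width: 0.015
```

Run:
```python
from h import *
c=snap('wrist','w5.png');d=snap('side')
s=bot.get_state();print(s['time'],s['position'],s['gripper_width'],s['force'])
print('herb side',herb(d,(300,420,90,280)),'herb wrist',herb(c,(310,460,80,290)))
print('pred nest px',proj(c,(.567,.116,.03),True))
```

```text
6.75 [0.46435171 0.02010073 0.22320536] 0.01689832739356323 [ 0.09932587  0.55844006 -0.69539116]
herb side (332.6329479768786, 187.5635838150289, 346.0) herb wrist (405.5310858143608, 243.4447241681261, 9136.0)
pred nest px (np.float64(369.89676697227065), np.float64(57.77492513096968))
```

View pics/w5.png

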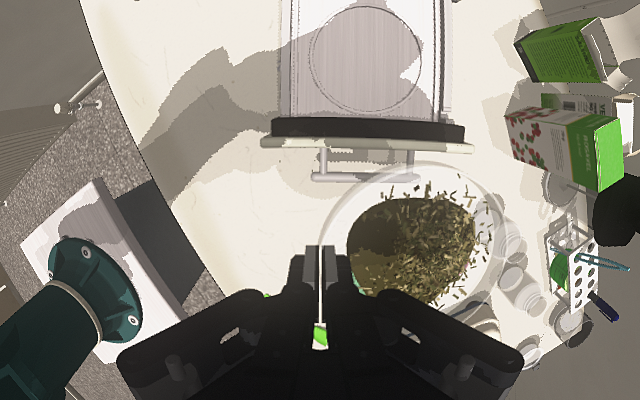

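The nest ring shows at u 308–423, v 5–110; the handle bar runs (312,179)–(420,179); the plate and carton are clear. The dish rim's outer edge has its top at (417,160) and its right at (506,225).

Run:
```python
from h import *
from scipy.optimize import least_squares
c=snap('wrist')
def fit(P,z,x0):
  w=np.array([onplane(c,u,v,z,True)[:2] for u,v in P])
  r=least_squares(lambda p:np.hypot(*(w-p[:2]).T)-p[2],x0);print(r.x.round(4),np.abs(r.fun).max().round(4));return r.x
n=fit([(308,58),(423,58),(366,5),(366,111)],.03,[.567,.116,.06])
d=fit([(506,225),(417,160),(480,184),(356,183)],.233,[.512,-.003,.055])
t=np.array([.46425,.0205]);print('dish-TCP',d[:2]-t)
for u,v,z in [(312,179,.046),(420,179,.046),(259,142,.077),(474,146,.077)]: print(onplane(c,u,v,z,True).round(4))
im=cv2.cvtColor(c['pixels'],cv2.COLOR_RGB2BGR)
for p,z,r in ((n,.03,.0595),(d,.233,.055),((.5125,-.0032),.233,.055)):
  q=np.array([proj(c,(p[0]+r*np.cos(a),p[1]+r*np.sin(a),z),True) for a in np.linspace(0,6.28,40)])
  for x in q: cv2.circle(im,(int(x[0]*4),int(x[1]*4)),1,(0,0,255)) if 0 else im.__setitem__((min(399,max(0,int(round(x[1])))),min(639,int(round(x[0])))),(0,0,255))
cv2.imwrite('pics/w6.png',cv2.resize(im[0:300,290:530],(480*5//4,300*5//2*4//5) if 0 else (480,600),interpolation=cv2.INTER_NEAREST))
```

```text
[0.5651 0.1172 0.0613] 0.0016
[ 0.5061 -0.0018  0.0562] 0.0009
dish-TCP [ 0.0418519  -0.02226143]
[0.456  0.0229 0.046 ]
[ 0.5637 -0.0267  0.046 ]
[0.4303 0.0838 0.077 ]
[ 0.6244 -0.0072  0.077 ]
```

View pics/w6.png

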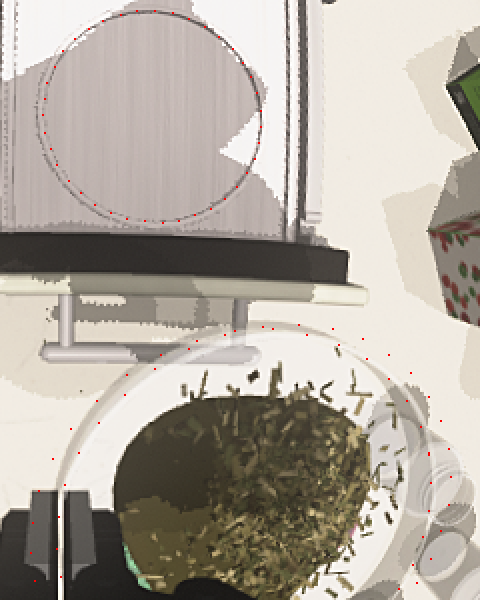

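Request:
step_arm:
  moves:
    - [[0.005,0.01,0],0,0.0]
    - [[0.009,0.02,0],0,0.0]
    - [[0.009,0.02,0],0,0.0]
    - [[0.009,0.02,0],0,0.0]
    - [[0.009,0.02,0],0,0.0]
    - [[0.008,0.02,0],0,0.0]
    - [[0.005,0.01,0],0,0.0]
    - [[0,0,-0.02],0,0.0]
    - [[0,0,-0.03],0,0.0]
    - [[0,0,-0.03],0,0.0]
    - [[0,0,-0.03],0,0.0]
    - [[0,0,-0.03],0,0.0]
    - [[0,0,-0.02],0,0.0]
    - [[0,0,-0.01],0,0.0]
    - [[0,0,0],0,0.0]
    - [[0,0,0],0,0.0]

```text
time: 8.4
position: [0.5192, 0.1415, 0.0538]
tool_rot: [0.843, 0.537, 0.0, 0.0]
force: [0.1, -0.0, -0.6]
gripper_width: 0.012
```

Run:
```python
from h import *
c=snap('wrist');s=bot.get_state();print(s['time'],s['position'],s['gripper_width'],s['force'],s['moment'])
print(herb(c,(310,460,80,290)))
im=cv2.cvtColor(c['pixels'],cv2.COLOR_RGB2BGR)
cv2.imwrite('pics/w7.png',cv2.resize(im[100:300,260:520],(780,600),interpolation=cv2.INTER_CUBIC))
```

```text
8.45 [0.51947184 0.14163342 0.05421068] 0.012838091164616842 [ 0.81707393 -0.86233516 -0.79901625] [0.02857668 0.00748696 0.06524736]
(405.62624945675793, 243.5373750543242, 9204.0)
```

Request:
step_arm:
  moves:
    - [[-0.001,-0.001,-0.008],0,0.0]
    - [[0,0,-0.006],0,0.0]
    - [[0,0,-0.003],0,0.0]
    - [[0,0,0],0,0.0]
    - [[0,0,0],0,0.0]

```text
time: 8.95
position: [0.5175, 0.1404, 0.0363]
tool_rot: [0.843, 0.537, -0.0, 0.0]
force: [0.5, -0.4, -0.8]
gripper_width: 0.018
```

Request:
step_arm:
  moves:
    - [[0,0,-0.001],0,0.0]
    - [[0,0,0],0,0.0]
    - [[0,0,0],0,0.0]

```text
time: 9.25
position: [0.5177, 0.1405, 0.0354]
tool_rot: [0.843, 0.537, 0.0, 0.0]
force: [-0.1, 0.6, -0.2]
gripper_width: 0.016
```

Request:
step_arm:
  moves:
    - [[0,0,-0.001],0,0.0]
    - [[0,0,0],0,0.0]
    - [[0,0,0],0,0.0]

```text
time: 9.55
position: [0.5177, 0.1405, 0.0347]
tool_rot: [0.843, 0.537, 0.0, 0.0]
force: [-1.1, -0.5, 4.7]
gripper_width: 0.011
```

Request:
step_arm:
  moves:
    - [[0,0,-0.001],0,0.0]
    - [[0,0,0],0,0.0]
    - [[0,0,0],0,0.0]

```text
time: 9.85
position: [0.5177, 0.1406, 0.0345]
tool_rot: [0.843, 0.538, 0.0, 0.0]
force: [-1.9, -0.0, 12.7]
gripper_width: 0.015
```

Contact came at z 0.035, which is floor height; the nest rim would have stopped it at about 0.038. I'll ease off and release.

Request:
step_arm:
  moves:
    - [[0,0,0.001],0,0.0]
    - [[0,0,0],0,0.0]
    - [[0,0,0],0,0.006]
    - [[0,0,0],0,0.012]
    - [[0,0,0],0,0.018]
    - [[0,0,0],0,0.018]
    - [[0,0,0],0,0.018]
    - [[0,0,0],0,0.018]
    - [[0,0,0.01],0,0.018]
    - [[0,0,0.02],0,0.018]
    - [[0,0,0.04],0,0.018]
    - [[0,0,0.05],0,0.018]
    - [[0,0,0.05],0,0.018]
    - [[-0.005,-0.01,0],0,0.018]
    - [[-0.015,-0.03,0],0,0.018]
    - [[-0.02,-0.04,0],0,0.018]
    - [[-0.02,-0.04,0],0,0.018]
    - [[-0.005,-0.01,0],0,0.018]
    - [[0,0,0],0,0.0]
    - [[0,0,0],0,0.0]

```text
time: 11.85
position: [0.4534, 0.0113, 0.2047]
tool_rot: [0.843, 0.538, 0.001, 0.0]
force: [0.7, 0.3, -0.4]
gripper_width: 0.003
```

Run:
```python
from h import *
c=snap('wrist');s=bot.get_state();print(s['time'],s['position'],s['gripper_width'],s['force'])
T=snap('top');print(herb(T,(250,300,190,240)))
im=cv2.cvtColor(c['pixels'],cv2.COLOR_RGB2BGR)
print(proj(c,(.5663,.1166,.03),True))
cv2.imwrite('pics/w8.png',cv2.resize(im[0:200,260:520],(780,600),interpolation=cv2.INTER_CUBIC))
```

```text
11.9 [0.45375815 0.01195337 0.20469978] -2.7010536144496828e-05 [1.04471884 0.53502106 0.10016024]
(276.33753943217664, 216.41009463722398, 317.0)
(np.float64(377.2981828801544), np.float64(43.283035927468205))
```

View pics/w8.png

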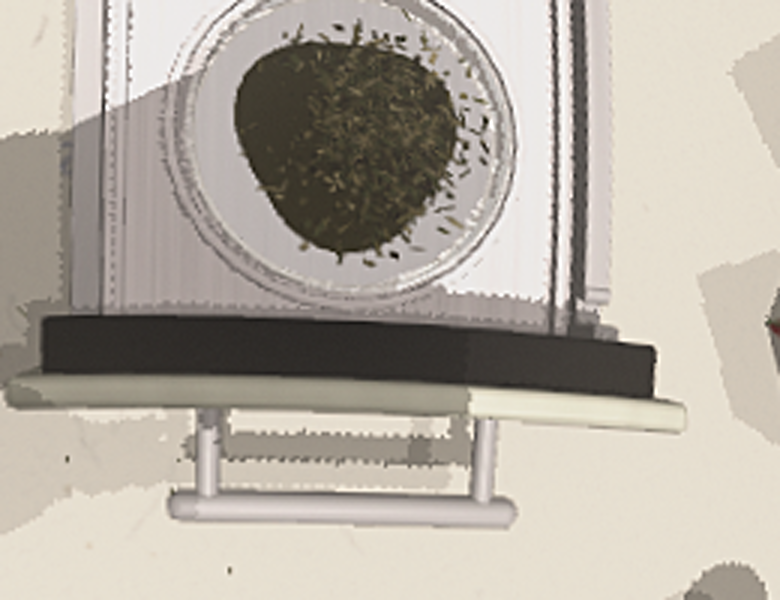

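The dish sits inside the nest rim, concentric with it: disc 185–497 and ring 170–515 in the crop. Next I'll move the shut fingers in front of the handle bar.

Request:
step_arm:
  moves:
    - [[0.01,-0.02,0],0,0.0]
    - [[0.015,-0.03,0],0,0.0]
    - [[0.01,-0.013,-0.01],0,0.0]
    - [[0,0,-0.03],0,0.0]
    - [[0,0,-0.04],0,0.0]
    - [[0,0,-0.04],0,0.0]
    - [[0,0,-0.03],0,0.0]
    - [[0,0,-0.02],0,0.0]
    - [[0,0,0],0,0.0]
    - [[0,0,0],0,0.0]

```text
time: 12.95
position: [0.4878, -0.0513, 0.0338]
tool_rot: [0.843, 0.538, -0.0, -0.001]
force: [-0.5, 0.0, 1.2]
gripper_width: -0.0
```

Request:
step_arm:
  moves:
    - [[0.004,0.009,0],0,0.0]
    - [[0.004,0.009,0],0,0.0]
    - [[0.002,0.005,0],0,0.0]
    - [[0.001,0.002,0],0,0.0]
    - [[0.001,0.002,0],0,0.0]
    - [[0.001,0.002,0],0,0.0]
    - [[0.001,0.002,0],0,0.0]
    - [[0.001,0.002,0],0,0.0]
    - [[0.001,0.003,0],0,0.0]
    - [[0.002,0.003,0],0,0.0]

```text
time: 13.95
position: [0.5052, -0.0136, 0.0342]
tool_rot: [0.843, 0.537, -0.001, -0.0]
force: [-1.2, -1.9, -0.2]
gripper_width: 0.002
```

```bash
cat >> h.py <<'E'
ex=np.array([.4226,.9063]);ey=np.array([-.9063,.4226])
def st():
    s=bot.get_state();p=s['position'];f=s['force'];print(round(s['time'],2),p.round(4),'ex,ey',(p[:2]@ex).round(4),(p[:2]@ey).round(4),'F',f.round(2),'Fex',(f[:2]@ex).round(2))
E
python3 - <<'E'
from h import *
st(); st()
T=snap('top');h=herb(T,(230,300,180,240));print(h)
E
```

```text
13.95 [ 0.5052 -0.0136  0.0342] ex,ey 0.2011 -0.4636 F [-1.21 -1.86 -0.16] Fex -2.2
13.95 [ 0.5052 -0.0136  0.0342] ex,ey 0.2011 -0.4636 F [-1.21 -1.86 -0.16] Fex -2.2
(276.1065830721003, 216.29153605015674, 319.0)
```

Request:
step_arm:
  moves:
    - [[0.002,0.004,0],0,0.0]
    - [[0.0025,0.005,0],0,0.0]
    - [[0.003,0.0065,0],0,0.0]
    - [[0.003,0.0065,0],0,0.0]
    - [[0.003,0.0065,0],0,0.0]
    - [[0.003,0.0065,0],0,0.0]
    - [[0.003,0.0065,0],0,0.0]
    - [[0.003,0.0065,0],0,0.0]
    - [[0.003,0.0065,0],0,0.0]
    - [[0.003,0.0065,0],0,0.0]
    - [[0.003,0.0065,0],0,0.0]
    - [[0.003,0.0065,0],0,0.0]
    - [[0.003,0.0065,0],0,0.0]
    - [[0.003,0.0065,0],0,0.0]
    - [[0.0025,0.005,0],0,0.0]
    - [[0.002,0.004,0],0,0.0]

```text
time: 15.6
position: [0.5509, 0.0835, 0.0344]
tool_rot: [0.843, 0.538, 0.0, -0.0]
force: [-0.9, -1.8, 1.3]
gripper_width: -0.003
```

Run:
```python
from h import *
st()
T=snap('top');h=herb(T,(180,300,150,240));print(h)
```

```text
15.6 [0.5509 0.0835 0.0344] ex,ey 0.3084 -0.464 F [-0.9  -1.82  1.26] Fex -2.04
(252.72727272727272, 205.71428571428572, 77.0)
```

Request:
step_arm:
  moves:
    - [[0.0013,0.0027,0],0,0.0]
    - [[0.0013,0.0027,0],0,0.0]
    - [[0.0012,0.0027,0],0,0.0]
    - [[0.0013,0.0027,0],0,0.0]
    - [[0.0012,0.0027,0],0,0.0]

```text
time: 16.15
position: [0.5566, 0.0959, 0.0343]
tool_rot: [0.843, 0.537, -0.0, -0.0]
force: [-1.5, -2.6, 2.0]
gripper_width: 0.002
```

Request:
step_arm:
  moves:
    - [[0.0006,0.0014,0],0,0.0]
    - [[0.0007,0.0014,0],0,0.0]
    - [[0.0006,0.0014,0],0,0.0]

```text
time: 16.45
position: [0.5589, 0.1005, 0.0343]
tool_rot: [0.843, 0.538, 0.0, -0.0]
force: [-0.7, -1.2, 1.1]
gripper_width: 0.0
```

Request:
step_arm:
  moves:
    - [[0.0006,0.0014,0],0,0.0]
    - [[0.0007,0.0014,0],0,0.0]

```text
time: 16.65
position: [0.5601, 0.1031, 0.0343]
tool_rot: [0.843, 0.537, -0.0, -0.0]
force: [-1.0, -1.6, 0.5]
gripper_width: 0.003
```

Request:
step_arm:
  moves:
    - [[0.0006,0.0014,0],0,0.0]
    - [[0.0007,0.0014,0],0,0.0]

```text
time: 16.85
position: [0.5614, 0.1058, 0.0343]
tool_rot: [0.843, 0.537, -0.0, 0.0]
force: [-0.9, -1.3, 1.6]
gripper_width: 0.001
```

Request:
step_arm:
  moves:
    - [[0.0006,0.0014,0],0,0.0]
    - [[0.0007,0.0014,0],0,0.0]

```text
time: 17.05
position: [0.5627, 0.1086, 0.0343]
tool_rot: [0.843, 0.537, -0.0, 0.0]
force: [-0.9, -2.5, 1.1]
gripper_width: 0.002
```

Request:
step_arm:
  moves:
    - [[0.0006,0.0014,0],0,0.0]
    - [[0.0007,0.0014,0],0,0.0]

```text
time: 17.25
position: [0.5641, 0.1114, 0.0343]
tool_rot: [0.843, 0.537, 0.0, 0.0]
force: [-0.4, -1.6, 0.7]
gripper_width: -0.003
```

Request:
step_arm:
  moves:
    - [[0.0006,0.0014,0],0,0.0]

```text
time: 17.35
position: [0.5647, 0.1128, 0.0343]
tool_rot: [0.843, 0.537, 0.0, 0.0]
force: [0.4, -2.2, 0.2]
gripper_width: -0.003
```

Request:
step_arm:
  moves:
    - [[0.0006,0.0014,0],0,0.0]

```text
time: 17.45
position: [0.5654, 0.1142, 0.0343]
tool_rot: [0.843, 0.537, 0.0, 0.0]
force: [-0.7, -2.8, 0.1]
gripper_width: -0.002
```

Request:
step_arm:
  moves:
    - [[0.0006,0.0014,0],0,0.0]

```text
time: 17.55
position: [0.566, 0.1155, 0.0343]
tool_rot: [0.843, 0.537, 0.0, 0.0]
force: [-1.3, -2.3, 0.4]
gripper_width: -0.001
```

Request:
step_arm:
  moves:
    - [[0.0006,0.0014,0],0,0.0]

```text
time: 17.65
position: [0.5662, 0.116, 0.0343]
tool_rot: [0.843, 0.537, -0.001, 0.0]
force: [-1.0, -5.3, 2.0]
gripper_width: 0.001
```

Request:
step_arm:
  moves:
    - [[0.0006,0.0012,0],0,0.0]

```text
time: 17.75
position: [0.5663, 0.1162, 0.0342]
tool_rot: [0.844, 0.537, -0.002, 0.001]
force: [-1.8, -6.0, 2.5]
gripper_width: -0.0
```

Request:
step_arm:
  moves:
    - [[0.0006,0.0012,0],0,0.0]

```text
time: 17.85
position: [0.5664, 0.1165, 0.0342]
tool_rot: [0.844, 0.537, -0.002, 0.001]
force: [-2.5, -6.6, 4.0]
gripper_width: -0.003
```

Request:
step_arm:
  moves:
    - [[0.0006,0.0012,0],0,0.0]
    - [[0.0006,0.0012,0],0,0.0]

```text
time: 18.05
position: [0.5665, 0.1169, 0.0342]
tool_rot: [0.844, 0.536, -0.004, 0.001]
force: [-4.2, -10.1, 6.9]
gripper_width: 0.001
```

Request:
step_arm:
  moves:
    - [[0.0006,0.0012,0],0,0.0]
    - [[0.0006,0.0012,0],0,0.0]

```text
time: 18.25
position: [0.5666, 0.1171, 0.0341]
tool_rot: [0.844, 0.536, -0.006, 0.002]
force: [-5.6, -13.0, 9.6]
gripper_width: 0.001
```

Request:
step_arm:
  moves:
    - [[0.0006,0.0012,0],0,0.0]

```text
time: 18.35
position: [0.5666, 0.1172, 0.0341]
tool_rot: [0.845, 0.535, -0.007, 0.002]
force: [-5.3, -13.4, 8.5]
gripper_width: 0.002
```

Request:
step_arm:
  moves:
    - [[0.0006,0.0012,0],0,0.0]

```text
time: 18.45
position: [0.5668, 0.1177, 0.034]
tool_rot: [0.845, 0.535, -0.008, 0.002]
force: [-5.8, -15.8, 10.4]
gripper_width: 0.003
```

Request:
step_arm:
  moves:
    - [[0.0004,0.0009,0.001],0,0.0]

```text
time: 18.55
position: [0.5668, 0.1178, 0.0344]
tool_rot: [0.845, 0.535, -0.008, 0.002]
force: [-3.6, -15.3, -0.3]
gripper_width: -0.002
```

Request:
step_arm:
  moves:
    - [[0.0004,0.0009,0],0,0.0]

```text
time: 18.65
position: [0.5669, 0.1179, 0.0342]
tool_rot: [0.845, 0.535, -0.009, 0.003]
force: [-5.6, -16.5, 5.5]
gripper_width: 0.004
```

Request:
step_arm:
  moves:
    - [[0.0004,0.0009,0],0,0.0]

```text
time: 18.75
position: [0.5669, 0.118, 0.0342]
tool_rot: [0.845, 0.535, -0.01, 0.003]
force: [-5.9, -16.8, 7.5]
gripper_width: 0.004
```

Request:
step_arm:
  moves:
    - [[0.0004,0.0009,0.0005],0,0.0]

```text
time: 18.85
position: [0.5669, 0.1181, 0.0344]
tool_rot: [0.845, 0.535, -0.011, 0.003]
force: [-4.8, -17.6, 2.0]
gripper_width: -0.0
```

Request:
step_arm:
  moves:
    - [[0.0004,0.0009,0],0,0.0]

```text
time: 18.95
position: [0.5669, 0.1181, 0.0343]
tool_rot: [0.845, 0.534, -0.011, 0.003]
force: [-5.4, -19.7, 5.5]
gripper_width: -0.003
```

Request:
step_arm:
  moves:
    - [[0.0004,0.0009,0.0005],0,0.0]

```text
time: 19.05
position: [0.5698, 0.1237, 0.0349]
tool_rot: [0.845, 0.535, -0.006, 0.002]
force: [-0.8, -0.4, 0.3]
gripper_width: 0.001
```

The drawer broke over the hump and the force dropped. I'll hold and read.

Request:
step_arm:
  moves:
    - [[0,0,0],0,0.0]
    - [[0,0,0],0,0.0]

```text
time: 19.25
position: [0.5711, 0.1267, 0.0352]
tool_rot: [0.844, 0.536, -0.004, 0.001]
force: [-1.6, -9.4, -1.4]
gripper_width: 0.001
```

Request:
step_arm:
  moves:
    - [[0.0004,0.0009,0],0,0.0]

```text
time: 19.35
position: [0.5712, 0.1268, 0.0352]
tool_rot: [0.844, 0.536, -0.005, 0.002]
force: [-2.0, -10.9, 0.4]
gripper_width: 0.0
```

Request:
step_arm:
  moves:
    - [[0.0004,0.0009,0],0,0.0]

```text
time: 19.45
position: [0.5712, 0.1269, 0.0352]
tool_rot: [0.844, 0.536, -0.006, 0.002]
force: [-3.3, -13.1, 1.2]
gripper_width: -0.001
```

Force rises with no motion 10 mm past the hump, so this is the hard stop and the drawer is home. I'll back off gently, rise and go above the knob.

Request:
step_arm:
  moves:
    - [[-0.002,-0.004,0],0,0.0]
    - [[-0.003,-0.006,0],0,0.0]
    - [[-0.005,-0.01,0],0,0.0]
    - [[-0.01,-0.02,0],0,0.0]
    - [[-0.01,-0.02,0],0,0.0]
    - [[0,0,0.02],0,0.0]
    - [[0,0,0.04],0,0.0]
    - [[0,0,0.05],0,0.0]
    - [[0,0,0.05],0,0.0]
    - [[0,0,0.04],0,0.0]
    - [[0.003,0.02,0],0,0.04]
    - [[0.005,0.03,0],0,0.04]
    - [[0.005,0.035,0],0,0.04]
    - [[0.005,0.035,0],0,0.04]
    - [[0.005,0.035,0],0,0.04]
    - [[0.003,0.02,0],0,0.04]
    - [[0,0,0],0,0.04]
    - [[0,0,0],0,0.04]

```text
time: 21.25
position: [0.5701, 0.2479, 0.2361]
tool_rot: [0.843, 0.538, -0.001, 0.0]
force: [-0.3, 0.4, -0.7]
gripper_width: 0.471
```

Run:
```python
from h import *
st();print(bot.get_state()['tool_rot'],bot.get_state()['qpos'].round(2))
c=snap('wrist','w9.png');T=snap('top','t9.png');S=snap('side','s9.png')
print('knob pred',proj(c,(.575,.262,.115),True))
g=cv2.cvtColor(c['pixels'],cv2.COLOR_RGB2GRAY)
m=(g<70).astype(np.uint8)
n,l,s,ce=cv2.connectedComponentsWithStats(m)
for i in range(1,n):
    if s[i,4]>80: print(s[i],ce[i].round(1))
print(g[100:260:8,250:400:6])
```

```text
21.25 [0.5701 0.2479 0.2361] ex,ey 0.4656 -0.412 F [-0.35  0.41 -0.68] Fex 0.23
[ 8.43208514e-01  5.37586287e-01 -5.05039281e-04  3.61040750e-04] [-0.27  0.47 -0.29  1.84  0.17  0.86 -1.08]
knob pred (np.float64(318.59880616919185), np.float64(176.88928113799636))
[301   0   7  46 265] [304.3  21.9]
[331   0   7  47 290] [333.8  23.2]
[360   0   7  48 290] [363.5  23.7]
[389   0   7  51 308] [392.4  25. ]
[417   0   7  53 297] [420.   26.1]
[443   0   7  56 296] [446.1  27.7]
[468   3   6  58 282] [470.7  31.3]
[117  52  47  98 739] [141.1  95.3]
[ 293   78  102   22 1897] [342.6  88.1]
[ 284  131   68   74 3503] [317.3 164.8]
[450 190  12  18 141] [455.3 197.1]
[494 203  27  49 287] [505.1 220.8]
[ 278  211  180   14 1163] [361.5 220.6]
[ 517  218   53   70 1154] [542.1 246.8]
[   73   247   511   153 40903] [322.7 347.5]
[500 255  19  30 239] [512.2 270.9]
[475 274  17  16 130] [484.1 282. ]
[522 275  12  26 179] [527.6 286.9]
[483 286  23  14 136] [495.5 293.4]
[ 47 363  28  37 166] [ 59.5 385.7]
[[223 225 149 152 146  89  88 148  93  95  92  92  90  93  91  92  93  95
   96  98 1
[... 1315 characters left out ...]
46 144 125  79  49 135 228 227 227 228
  226 229 229 230 228 225 230]
 [147 148 149 150 149 151 147 147 147 147 143 141 145 141 228 230 229 228
  227 227 228 229 229 229 229]
 [146 147 145 146  92  43  45  42  45  45  47  46  52  55  55  57  58  59
   60  61  63  64  64  66  66]
 [147 147 147 119 137 139 137 140 142 140 140 154 179 178 175 174 173 173
  171 173 172 173 178 178 184]
 [145 146 146 146 145 224 223 223 225 226 206 208 165 151 213 194 200 195
  195 197 197 196 200 198 224]
 [145 147 146 221 225 224 220 222 221 222 221 221 170 199 223 222 221 223
  223 227 227 222 224 224 224]
 [145 146 228  78  75  68 213 221 221 222 221 198 211 211 209 208 208 206
  189  54  85 193 205 207 207]]
```

Run:
```python
from h import *
im=cv2.imread('pics/w9.png');g=cv2.cvtColor(im,cv2.COLOR_BGR2GRAY);c=snap('wrist')
for v in list(range(129,142,2))+list(range(150,192,10))+list(range(192,209,2)):
    d=np.flatnonzero(g[v,270:370]<70)+270; print(v,d.min() if len(d) else None,d.max() if len(d) else None,len(d))
for z in (.11,.115,.12,.125,.13):
    a=onplane(c,317,131,z,True)[:2];b=onplane(c,317,205,z,True)[:2];k=onplane(c,317.5,165,z,True)[:2]
    print(z,'far',(a@ex).round(4),(a@ey).round(4),'near',(b@ex).round(4),(b@ey).round(4),'len',np.linalg.norm(a-b).round(4))
t=cv2.cvtColor(cv2.imread('pics/t9.png'),cv2.COLOR_BGR2GRAY);T=snap('top')
m=np.zeros_like(t);m[195:230,210:245]=t[195:230,210:245]<60
n,l,s,ce=cv2.connectedComponentsWithStats(m)
for i in range(1,n):
  if s[i,4]>30:
    print(s[i],ce[i])
# plate / handle, drawer home: white handle bar in the wrist image? print column profile
print(g[205:330:3,400])
print('plate top back v->ex', [(v,(onplane(c,400,v,.077,True)[:2]@ex).round(4)) for v in (211,218,225)])
s=cv2.cvtColor(cv2.imread('pics/s9.png'),cv2.COLOR_BGR2GRAY);S=snap('side')
for z in (.105,.11,.115,.12): print(proj(S,(*(ex*.4809-ey*.4104*1),z)) if 0 else proj(S,(.5752,.2624,z)))
```

```text
129 None None 0
131 312 317 6
133 307 328 22
135 303 332 30
137 300 336 37
139 296 338 43
141 294 340 47
150 288 347 60
160 281 350 67
170 285 349 65
180 289 346 58
190 297 337 38
192 301 334 31
194 305 330 23
196 309 325 14
198 309 325 14
200 310 325 13
202 310 324 12
204 312 323 9
206 None None 0
208 None None 0
0.11 far 0.5187 -0.4104 near 0.4513 -0.41 len 0.0674
0.115 far 0.5191 -0.4104 near 0.453 -0.4101 len 0.0661
0.12 far 0.5196 -0.4105 near 0.4547 -0.4101 len 0.0649
0.125 far 0.52 -0.4105 near 0.4564 -0.4102 len 0.0636
0.13 far 0.5205 -0.4105 near 0.4581 -0.4102 len 0.0624
[210 195  27  35 764] [220.77225131 211.81020942]
[238 216   7  14  53] [241.96226415 224.35849057]
[231 230 230 231 196  66  64  98 227 233 190 178 194 208 214 187 206 213
 221 222 221 222 222 221 222 224 209  42  45  45  44  41  41  39  38  38
  35  35  34  34  32  32]
plate top back v->ex [(211, np.float64(0.4328)), (218, np.float64(0.4249)), (225, np.float64(0.4167))]
(np.float64(252.9624244767985), np.float64(264.7825077884964))
(np.float64(252.6507636705864), np.float64(263.82012015989363))
(np.float64(252.33675305590765), np.float64(262.8504764806331))
(np.float64(252.02036595715572), np.float64(261.87349437823434))
```

The knob's bar lies along the jaws' closing plane. Its axis is at about ex 0.485, ey −0.410 from both views, and the drawer front sits against the dryer face. I'll go down over the knob.

Request:
step_arm:
  moves:
    - [[0.003,0.009,0],0,0.035]
    - [[0.004,0.009,0],0,0.035]
    - [[0,0,-0.02],0,0.035]
    - [[0,0,-0.03],0,0.035]
    - [[0,0,-0.03],0,0.035]
    - [[0,0,-0.02],0,0.035]
    - [[0,0,-0.01],0,0.035]
    - [[0,0,-0.006],0,0.035]
    - [[0,0,-0.005],0,0.035]
    - [[0,0,0],0,0.035]
    - [[0,0,0],0,0.035]

```text
time: 22.65
position: [0.578, 0.2671, 0.1162]
tool_rot: [0.843, 0.537, 0.001, 0.0]
force: [-0.5, -1.1, -0.1]
gripper_width: 0.405
```

Request:
step_arm:
  moves:
    - [[0,0,-0.003],0,0.035]
    - [[0,0,-0.003],0,0.035]
    - [[0,0,0],0,0.035]

```text
time: 22.95
position: [0.5772, 0.2665, 0.1091]
tool_rot: [0.843, 0.537, -0.0, 0.0]
force: [0.1, -0.2, -0.0]
gripper_width: 0.411
```

Run:
```python
from h import *
st();c=snap('wrist');g=cv2.cvtColor(c['pixels'],cv2.COLOR_RGB2GRAY)
print('tcp px',proj(c,bot.get_state()['position'],True))
print(g[200:300:5,270:372:4])
```

```text
22.95 [0.5772 0.2665 0.1091] ex,ey 0.4854 -0.4105 F [ 0.07 -0.17 -0.03] Fex -0.12
tcp px (np.float64(320.8925678275922), np.float64(259.87720015238614))
[[142  79  80  79  85  29  33  31  32  32  28  27  28  29  29  29  32  33
   32  30  81  98  97  98 110 162]
 [ 78  78  79  42  31  33  32  30  32  29  26  26  27  26  28  27  30  31
   33  33  34  32 101  97  97 119]
 [ 79  80  29  32  31  32  29  31  29  27  28  26  27  26  26  28  29  32
   32  33  32  33  33  82  98  94]
 [ 80  31  34  32  31  31  29  28  28  25  26  26  26  27  26  27  26  30
   31  33  33  33  34  36  67  79]
 [ 45  32  31  32  30  27  30  26  26  26  26  25  26  25  26  27  25  26
   29  30  34  34  34  35  34  82]
 [ 32  30  29  31  29  27  25  27  25  26  24  26  23  23  27  25  25  28
   26  27  30  30  34  34  34  43]
 [ 32  31  31  29  28  26  25  26  24  23  22  23  24  25  24  26  24  25
   28  28  28  31  33  34  34  34]
 [ 31  28  29  26  27  24  25  24  23  22  23  22  24  23  24  24  21  26
   27  28  29  31  31  33  35  35]
 [ 30  29  28  27  26  23  24  22  24  21  22  21  21  23  22  23  22  25
 
[... 533 characters left out ...]
22  23  24
   27  27  29  30  30  29  82  82]
 [ 79  86  26  24  24  22  22  23  22  22  22  23  25  25  25  24  25  27
   29  28  30  31  30  32  86  82]
 [ 79  34  25  26  24  23  24  24  22  23  24  23  25  25  24  27  27  30
   29  30  32  31  30  33  71  83]
 [ 78  25  26  26  24  27  24  25  26  23  26  24  25  25  27  26  30  28
   30  31  31  30  32  32  32  81]
 [110  26  25  25  45  83  19  25  26  24  28  26  25  26  25  28  31  31
   28  40  94  37  31  33  32 113]
 [ 81  26  27  26 164 163 114  88  62  24  27  28  27  29  28  29  50  95
   93 155 155 117  30  32  32  73]
 [ 29  30  25  23 166 159 158 157 158  22  27  27 100  25  31  29 167 158
  157 157 158 169  29  35  37  36]]
```

Bar centred between the fingers (u 306–334 at v 295). I'll lower a little and close lightly.

Request:
step_arm:
  moves:
    - [[0,0,-0.002],0,0.035]
    - [[0,0,-0.002],0,0.035]
    - [[0,0,0],0,0.0]
    - [[0,0,0],0,0.0]
    - [[0,0,0],0,0.0]
    - [[0,0,0],0,0.0]
    - [[0,0,0],0,0.0]
  newtons: 40

```text
time: 23.7
position: [0.5769, 0.2668, 0.1052]
tool_rot: [0.843, 0.537, -0.0, -0.0]
force: [-1.4, -0.9, 0.6]
gripper_width: 0.151
```

Request:
step_arm:
  moves:
    - [[0,0,0],-0.1,0.0]
    - [[0,0,0],-0.1,0.0]
    - [[0,0,0],-0.1,0.0]
    - [[0,0,0],-0.1,0.0]
    - [[0,0,0],-0.1,0.0]
    - [[0,0,0],-0.1,0.0]
    - [[0,0,0],-0.1,0.0]
    - [[0,0,0],-0.1,0.0]
    - [[0,0,0],-0.1,0.0]
    - [[0,0,0],-0.1,0.0]
    - [[0,0,0],0,0.0]
    - [[0,0,0],0,0.0]

```text
time: 24.9
position: [0.5755, 0.2686, 0.1052]
tool_rot: [0.998, 0.07, -0.001, -0.001]
force: [-5.7, 3.5, 2.8]
gripper_width: 0.153
```

Run:
```python
from h import *
st();s=bot.get_state();q=s['tool_rot'];print(2*np.arctan2(q[1],q[0]),s['moment'],s['gripper_width'],s['qpos'].round(2))
```

```text
24.9 [0.5755 0.2686 0.1052] ex,ey 0.4867 -0.408 F [-5.68  3.47  2.85] Fex 0.75
0.14016961884361678 [0.66204383 0.94106145 0.1231361 ] 0.1530297327516934 [-0.53  0.64  0.03  1.9  -0.04  0.6  -1.9 ]
```

Request:
step_arm:
  moves:
    - [[0,0,0],-0.03,0.0]
    - [[0,0,0],-0.03,0.0]
    - [[0,0,0],-0.03,0.0]
    - [[0,0,0],-0.02,0.0]
    - [[0,0,0],0,0.0]
    - [[0,0,0],0,0.0]
    - [[0,0,0],0,0.0]

```text
time: 25.6
position: [0.5754, 0.2688, 0.1052]
tool_rot: [1.0, 0.018, -0.001, -0.0]
force: [-5.0, 4.3, 1.9]
gripper_width: 0.157
```

Run:
```python
from h import *
st();s=bot.get_state();q=s['tool_rot'];print(1.134-2*np.arctan2(q[1],q[0]),s['moment'],s['gripper_width'])
```

```text
25.6 [0.5754 0.2688 0.1052] ex,ey 0.4868 -0.4079 F [-4.98  4.28  1.93] Fex 1.77
1.0984795908946028 [0.67625701 0.9823517  0.96580855] 0.15732718462748177
```

The moment about z jumped from 0.12 to 0.97 N m at 1.10 rad, so it is at the stop. I'll ride it back, release and retreat.

Request:
step_arm:
  moves:
    - [[0,0,0],0.11,0.0]
    - [[0,0,0],0.11,0.0]
    - [[0,0,0],0.11,0.0]
    - [[0,0,0],0.11,0.0]
    - [[0,0,0],0.11,0.0]
    - [[0,0,0],0.11,0.0]
    - [[0,0,0],0.11,0.0]
    - [[0,0,0],0.11,0.0]
    - [[0,0,0],0.11,0.0]
    - [[0,0,0],0.11,0.0]
    - [[0,0,0],0,0.0]
    - [[0,0,0],0,0.02]
    - [[0,0,0],0,0.035]
    - [[0,0,0],0,0.035]
    - [[0,0,0],0,0.035]
    - [[0,0,0.02],0,0.035]
    - [[0,0,0.04],0,0.035]
    - [[0,0,0.05],0,0.035]
    - [[0,0,0.04],0,0.035]
    - [[0,0,0],0,0.035]

```text
time: 27.6
position: [0.5814, 0.2692, 0.2624]
tool_rot: [0.846, 0.533, 0.007, 0.001]
force: [0.2, 0.9, 0.1]
gripper_width: 0.409
```

Request:
step_arm:
  moves:
    - [[-0.003,-0.009,-0.005],0,0.04]
    - [[-0.004,-0.009,-0.015],0,0.04]
    - [[0,0,0],0,0.04]
    - [[0,0,0],0,0.04]
    - [[0,0,0],0,0.04]

```text
time: 28.1
position: [0.5703, 0.249, 0.2348]
tool_rot: [0.846, 0.533, -0.0, -0.0]
force: [-0.2, 0.4, 0.2]
gripper_width: 0.469
```

Run:
```python
from h import *
st();c=snap('wrist','w10.png');g=cv2.cvtColor(c['pixels'],cv2.COLOR_RGB2GRAY);g0=cv2.cvtColor(cv2.imread('pics/w9.png'),cv2.COLOR_BGR2GRAY)
p=bot.get_state()['position']-np.array([.5701,.2479,.2361]);print('pose diff vs w9',p.round(4))
for v in list(range(129,137,2))+list(range(192,209,2)):
    d=np.flatnonzero(g[v,270:370]<70)+270; print(v,(d.min(),d.max()) if len(d) else None,end=' ')
print('\nplate dark strip rows at u=400, 440:')
for u in (300,400,440):
  print(u,[np.flatnonzero(x[205:235,u]<90).min()+205 for x in (g0,g)],[np.flatnonzero(x[205:235,u]<90).max()+205 for x in (g0,g)])
# bystanders moved? compare top images
a=cv2.imread('pics/top0.png').astype(int);b=snap('top','t10.png')['pixels'][...,::-1].astype(int)
for n,(x,y) in dict(jar1=(352,190),jar2=(387,183),carton=(321,158),greendish=(358,244)).items():
    print(n,np.abs(a-b).sum(2)[y-12:y+12,x-12:x+12].mean().round(1))
```

```text
28.1 [0.5703 0.249  0.2348] ex,ey 0.4667 -0.4116 F [-0.16  0.41  0.25] Fex 0.3
pose diff vs w9 [ 0.0004  0.0014 -0.0009]
129 None 131 None 133 (np.int64(314), np.int64(320)) 135 (np.int64(304), np.int64(330)) 192 (np.int64(298), np.int64(337)) 194 (np.int64(301), np.int64(334)) 196 (np.int64(306), np.int64(329)) 198 (np.int64(310), np.int64(326)) 200 (np.int64(309), np.int64(325)) 202 (np.int64(310), np.int64(325)) 204 (np.int64(311), np.int64(325)) 206 (np.int64(312), np.int64(324)) 208 None 
plate dark strip rows at u=400, 440:
300 [np.int64(217), np.int64(219)] [np.int64(225), np.int64(226)]
400 [np.int64(218), np.int64(219)] [np.int64(224), np.int64(225)]
440 [np.int64(218), np.int64(219)] [np.int64(224), np.int64(224)]
jar1 23.5
jar2 23.3
carton 15.1
greendish 12.1
```

```bash
python3 -c "
from h import *
st();print(ticket.sign_off());st()"
```

```text
28.2 [0.5706 0.2494 0.2354] ex,ey 0.4671 -0.4118 F [-0.28  0.65  0.64] Fex 0.47
the job is handed in; nothing more can be done
None
the job is handed in; nothing more can be done
```

The job was handed in at 28.2 s of the 67 s allowed. I saw no failed step, but I never saw the seat pin itself drop.

- **Dish:** I gripped it by the rim and carried it level. It touched down at nest-floor height, and the wrist picture after release showed it concentric inside the nest rim. I had no view of it once the drawer was shut.
- **Drawer:** I pushed it on the handle bar with the fingers shut. It ran free at about 2 N and met the hump at about 15–20 N. The highest reading was about 21 N, under the 30 N limit. It then drew in about 10 mm to a hard stop, and its front had not moved in the pictures taken before and after the knob was turned. That the pin dropped is inferred from this force and travel pattern.
- **Knob:** I turned it clockwise until the moment about the vertical rose to about 1 N m at a tool angle of 1.10 rad. I then rode it back and let go, and the wrist image shows the bar back in its rest position.
- **Bystanders:** the arm passed near them only at 0.2 m or higher. A rough top-view pixel comparison of the start and end pictures was not clear-cut: both jars differed by about 23 units, the carton by 15 and the green dish by 12. I put this down to shadow and noise and did not measure their positions again.

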